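# Zero the comparator dial on a drilled bar

## Task

Slide the drilled aluminium bar along its guide rails, under the dial gauge, until its bevelled nose rests against the end stop, without ramming the stop. Then, with the bar left there, turn the gauge's bezel by its lugs until the zero mark on the dial (the black wedge) stands right under the tip of the needle, and let go. Leave the other things on the bench where they are.

Things in the scene. Friction and masses are not known exactly. Their poses are not given: they have to be found in the camera images.
- bed: Fixed steel base plate, 12 mm thick (upper face z = 12). Origin on the bench right below the gauge's axis; z up, y along the bar's travel towards the stop, x towards the gauge's column. Spans x -50..95, y -300..110. Two rails 7 mm high (y -130..70) leave a 46 mm wide channel centred on x = 0, closed at y = 70 by an end stop 70 mm wide, 16 mm high.
- bar: Loose drilled aluminium bar, about 0.4 kg, 44 mm wide (x), 210 mm long (y), 16 mm thick, lying on the bed with its nose between the rails. Origin: centre of its underside; its y points to the nose, whose last 30 mm bevel down to 5 mm thickness. A black screw head 12 mm across and 7 mm high stands on its top 13 mm from the tail end.
- bar_nose (a point): Bottom edge of the bar's bevelled nose, mid-width: it meets stop_face when the bar is home.
- bar_tail (a point): Centre of the bar's square tail face (8 mm above the bar's underside).
- stop_face (a point): Foot of the end stop's face, mid-channel, on the bed's upper face; axes as the bed's. The bar is home when bar_nose is here.
- gauge: Fixed dial gauge, face up over the channel, bracketed from the column. Origin on its axis, 0..2.5 mm above the bed's (clamped height differs each time, hence the needle's reading too). Heights above origin: bracket and stem underside 42, body 64..86 (90 mm diameter), bezel 86..106, lugs to 120 mm. Its sprung plunger, tip at 23, is lifted by the bar's bevel.
- column_top (a point): Top centre of the gauge's round steel column, 22 mm diameter, 68 mm from the gauge's axis on the bed's +x side, just outside the bezel and 28 mm above its rim: it bars a finger from passing there.
- bezel (a joint): Angle of the aluminium bezel (100 mm diameter) that carries the white dial card and its zero mark, rad, clockwise seen from above; at 0 (and every full turn) the zero mark lies towards the bed's -x. Stiff to turn (about 0.07 N m), stays where it is left, has room for a full turn either way.
- needle (a joint): Angle of the black needle (under the glass), rad, clockwise seen from above; at 0 it points to the bed's -x. It swings clockwise by 0.9 to 2.1 rad as the bar lifts the plunger.
- needle_tip (a point): Tip of the needle, 36 mm from the gauge's axis.
- zero_mark (a point): Point on the dial's zero mark (black wedge on the dial card), 36 mm from the gauge's axis. The lugs lie 90 degrees either side of it.
- lug_a (a point): Centre of the top of one of the two equal upright lugs on the bezel's rim: round posts 9 mm in diameter, standing 14 mm above the rim, 44 mm from the axis, one across from the other.
- lug_b (a point): Centre of the top of the other lug.
- screwdriver: Bystander: screwdriver lying beyond the column. Leave alone.
- screw_jar: Bystander: jar, 48 mm diameter, 55 mm high, origin under its centre. Leave alone.
- tape: Bystander: roll of tape lying flat, 68 mm diameter, 19 mm high, beyond the stop. Leave alone.
- gauge_block: Bystander: steel block 30 x 50 x 18 mm, on the robot's side of the bed. Leave alone.
- wrench: Bystander: wrench on the right of the bench. Leave alone.
- parts_tray: Bystander: open grey tray 120 x 160 x 35 mm on the left. Leave alone.
- mug: Bystander: white mug, 80 mm diameter, 90 mm high, on the right. Leave alone.

How it is judged:
On the way, in this order (a step that is already met when the one before it is completed fails the run):
1. the bar rests home against the end stop (y of bar_nose in the frame of stop_face above -0.0025 m and distance between bar_nose and stop_face below 0.006 m), for 0.2 s.
2. with the bar home, the zero mark stands under the needle's tip (all of step 1 and horizontal distance between needle_tip and zero_mark below 0.0036 m), for 0.2 s.
At the end, for the whole second after the job is handed in: The bar's nose is within 2.5 mm of the end stop's face along the channel (and within 6 mm of stop_face), the zero mark's point is within 3.6 mm (about 0.1 rad, under two thirds of a small division) of the needle's tip seen from above, and bezel and bar are at rest (all of step 2 and velocity of joint bezel between -0.05 and 0.05 rad/s and linear speed of bar below 0.01 m/s); the robot touches nothing.
It fails at once if a bystander is moved by more than 30 mm (distance of any of screwdriver, screw_jar, tape, wrench, parts_tray, gauge_block, mug from where it was at the start of the episode above 0.03 m).
It fails at once if the bar is rammed against the bed or its stop with more than 45 N (contact force between bar and bed above 45 N).
It also fails if it takes over 67 s, if anything falls off the work surface, if the arm or the gripper's body presses on something with over 40 N, if the wrist force passes 120 N, or if a joint passes its speed limit or range.

## Robot

A 7-joint arm with a two-finger parallel gripper is mounted at the origin on the work surface. World frame = base frame: x ahead of the robot, y to its left, z up, the work surface at z = 0. Lengths are in m, angles in rad, forces in N, time in s.
With the tool pointing down it reaches from about 0.35 to 0.9 m from the base axis. Payload 8.1 kg.
Tool frame: the origin (TCP) lies on the centre line of the jaws, within the pads' length; the fingertips stand 11 mm ahead of it and the grasp point (between the pads) lies 8 mm behind it; z points along the fingers, x is the direction in which the jaws open and shut, and the axes are right-handed (so a half turn about z gives the same grasp; the last joint's range is limited). The gripper opens to 92 mm and grips with 3 to 60 N. Pads are 19 mm wide; open, the fingers measure 130 mm over their backs; the gripper's body (75 mm by 190 mm) begins 47 mm behind the grasp point.
Start: joints at [-1.249, 0.434, 0.025, 1.573, -0.012, 1.134, -0.075], TCP at [0.258, 0.569, 0.238] pointing down, gripper open.
Joint ranges: [-2.62, 2.62], [-0.44, 2.09], [-1.27, 1.32], [0.08, 2.57], [-1.32, 4.46], [0.12, 2], [-2.74, 2.74]. Speed limits (rad/s): [2.22, 2.22, 3.01, 3.01, 3.14, 3.14, 3.14].

## Interface

Orientations are given as [roll, pitch, yaw] about the fixed x, y, z axes, in that order (R = Rz(yaw) Ry(pitch) Rx(roll)).
In Python, from workcell import bot gives the robot as it stands.
- The arm moves only by the shell command python3 -m pendant 'ROWS' [OPENING] [FORCE]. ROWS is JSON, a list of rows, each a list of 4 numbers: the shift along the tool's x, y, z in units of 50 mm (1.0 is 50 mm), then the turn about the tool's z in units of 6 degrees (1.0 is 6 degrees). A call has 1 to 8 rows; each row is the pose to reach, as a shift and turn from the pose commanded when the call began, along the tool's axes at that moment; what a row does not reach only later rows make up. A row lasts 1/8 s, in which the tool goes at most 62.5 mm and 10.7 degrees, less where a joint would pass 70% of its speed; a pose out of reach is approached as far as the arm can. A call with a gripper value outside its range is refused whole. OPENING is the finger opening in mm, from 0 to 91.8, set as the call begins (- or left out, the last holds). The fingers move at their own pace and stop on an object; FORCE is the grip in N (left out, the last holds). Time passes only in rows, so rows that repeat a pose let the fingers close. It gives the time, the measured TCP pose, the force and the opening at its end, in the units of the state.
- bot.read_state(): the state, without advancing time (a new reading comes with each control period).
- bot.get_image(name): name is "side" or "top"; returns the picture (480x640x3 uint8, red, green, blue); there is no depth.
- bot.calibration(name): a dict with "mtx" (3x3 intrinsics, pixels), "R" (3x3) and "t" (3): a world point X has camera coordinates R X + t. Camera axes: x right, y down, z forward; pixel columns grow to the right and rows downward; lengths in m; the calibration is good to about 2 mm. A picture is of the moment at which its call begins. calibration takes no time and is no camera call.
- bot.close_job(): hands the job in, once; it reports no verdict.
The state is a dict: "time": time; "joints": joint angles; "joint_velocities": joint speeds; "tau": joint torques, N m; "tool_pos": TCP position; "orientation": TCP orientation; "ft_force": force on the tool from outside, world axes, zero at the start; "ft_torque": the same for the moment, N m; "grip_width": opening from 0.0 (shut) to 1.0 (fully open).
Only numpy, scipy, OpenCV 4.12 (cv2) and the standard library are available. Lean on these libraries where they do the work, as an engineer would, in place of code of your own. Each camera call takes 0.05 s, during which the arm holds its last target. There are 200 camera calls.

## Working session

There is one attempt and no reset: what is moved stays moved. The work goes in short steps, Python scripts to look and compute and a shell command to move; the robot and the scene stay as the last step left them, time stands still between calls to the robot, and variables do not carry over. Pictures are saved under pics/ and viewed, about 8 in all and at most 12, crops included, and the job is handed in when it is done.

```bash
mkdir -p pics; python3 - <<'E'
from workcell import bot
import cv2,numpy as np
s=bot.read_state();print(s)
for n in("top","side"):
    im=bot.get_image(n);cv2.imwrite(f"pics/{n}0.png",im[:,:,::-1]);c=bot.calibration(n);print(n,c)
E
```

```text
{'time': 0.0, 'joints': array([-1.24858669,  0.43524412,  0.02495331,  1.57411853, -0.01158311,
        1.13399417, -0.07508982]), 'joint_velocities': array([-0.00030082, -0.00065342,  0.0006074 , -0.0013656 ,  0.00097448,
       -0.00126693, -0.00071593]), 'tau': array([-5.13085488e-04, -6.67874336e+01,  9.84376296e-01, -3.14445019e+01,
       -6.05352013e-02,  4.29682026e-02,  1.13651697e-04]), 'tool_pos': array([0.25742976, 0.56896554, 0.23692332]), 'orientation': array([3.14143864e+00, 1.61218031e-03, 1.14595171e+00]), 'ft_force': array([ 0.88781636, -0.08289823,  0.08942025]), 'ft_torque': array([-0.00602598, -0.03384645, -0.02204454]), 'grip_width': 1.0002082618124808}
top {'mtx': array([[615.85413096,   0.        , 308.65157523],
       [  0.        , 615.85413096, 246.32373564],
       [  0.        ,   0.        ,   1.        ]]), 'R': array([[ 0.01374596, -0.9998736 ,  0.00798996],
       [-0.98261109, -0.01498753, -0.18506975],
       [ 0.1851661 , -0.00530706, -0.98269291]]), 't': array([0.00511207, 0.55320267, 1.46937038])}
side {'mtx': array([[483.08915397,   0.        , 315.81330674],
       [  0.        , 483.08915397, 231.22970855],
       [  0.        ,   0.        ,   1.        ]]), 'R': array([[-0.99805454, -0.06009797,  0.0165943 ],
       [-0.04624332,  0.53504501, -0.84355699],
       [ 0.04181736, -0.84268326, -0.53678323]]), 't': array([0.54520078, 0.11287251, 1.39861798])}
```

View pics/top0.png

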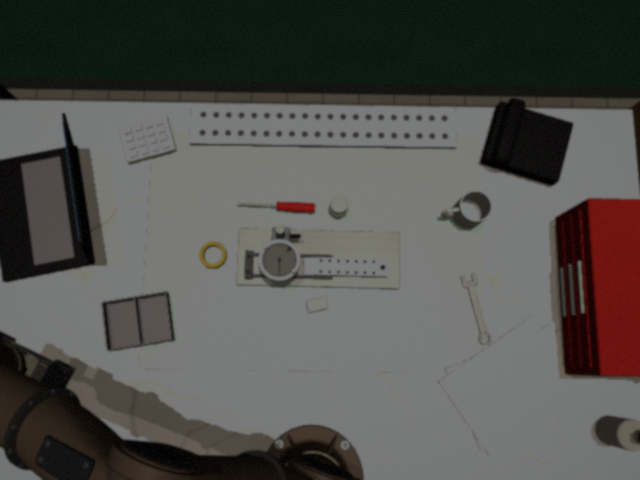

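View pics/side0.png

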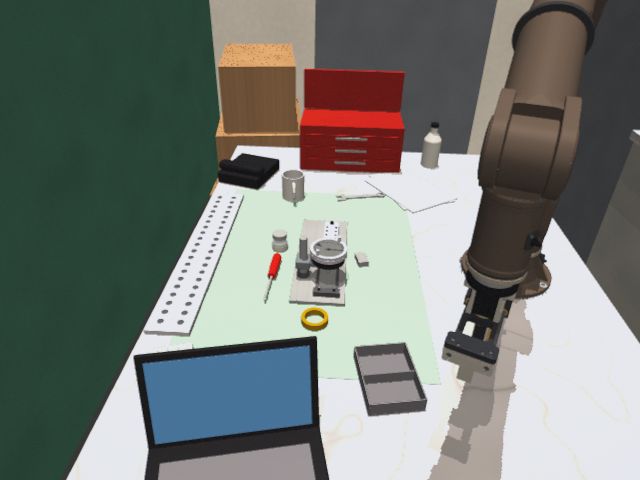

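The top view shows the bed at about (237..400, 228..289), the gauge at (280,261), the end stop on the left (249,264) and the bar's screw at (383,267). Travel is therefore roughly world +y. Next I'll measure from zoomed crops.

```bash
cat > h.py <<'E'
from workcell import bot
import cv2,numpy as np
def ray(n,uv,z):
    c=bot.calibration(n);R,t=c["R"],c["t"]
    d=R.T@np.linalg.solve(c["mtx"],[uv[0],uv[1],1.]);o=-R.T@t
    return o+d*(z-o[2])/d[2]
def proj(n,X):
    c=bot.calibration(n);p=c["mtx"]@(c["R"]@np.array(X)+c["t"]);return p[:2]/p[2]
E
python3 - <<'E'
from h import *
a=cv2.imread("pics/top0.png")[215:305,225:410]
a=cv2.resize(a,None,fx=4.3,fy=4.3,interpolation=cv2.INTER_CUBIC);a=np.clip(a*1.5,0,255).astype('uint8')
b=cv2.imread("pics/side0.png")[215:305,280:380]
b=cv2.resize(b,None,fx=2.2,fy=2.2,interpolation=cv2.INTER_CUBIC)
o=np.zeros((600,800,3),'uint8');o[:a.shape[0],:a.shape[1]]=a[:, :800];o[395:395+b.shape[0],:b.shape[1]]=b
cv2.imwrite("pics/c0.png",o)
for uv in[(237,228),(400,231),(400,289),(236,287)]:print(uv,ray("top",uv,.012))
E
```

```text
(237, 228) [0.60523931 0.19605202 0.012     ]
(400, 231) [ 0.60385024 -0.21947667  0.012     ]
(400, 289) [ 0.45523106 -0.21743585  0.012     ]
(236, 287) [0.45422602 0.19322595 0.012     ]
```

View pics/c0.png

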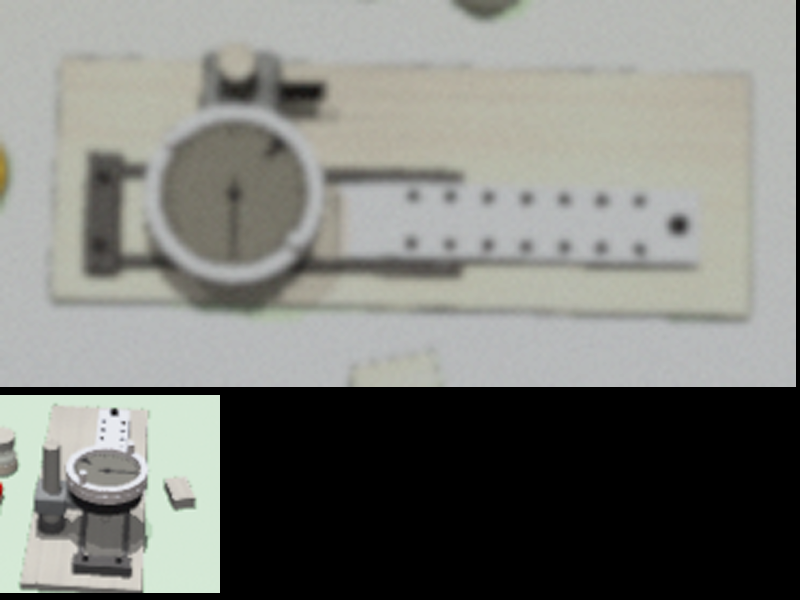

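The zoom shows the needle pointing to bed -x (down in the picture) and the zero mark up-right at crop (275,148), i.e. about 225° clockwise. The lugs are at about 135° (175,140) and 315° (297,240), and the screw is at crop (678,225).

```bash
python3 - <<'E'
from h import *
C=lambda x,y:((x)/4.3+225-.4,(y)/4.3+215-.4)
def p(l,x,y,z):print(l,ray("top",C(x,y),z)[:2].round(4))
for q in[(60,57),(750,72),(748,316),(52,300)]:p("bed",*q,.012)
p("screw",678,225,.035);p("tailL",700,195,.028);p("tailR",697,266,.028)
p("rail upper",122,171,.019);p("rail up end",462,177,.019);p("rail low end",462,270,.019);p("rail low",122,264,.019)
p("stop",122,213,.028);p("column",237,64,.135)
p("bezel c",234,194,.107);p("needle c",234,192,.10);p("zero",275,148,.1);p("lug",175,140,.12);p("lug",297,240,.12);p("needle tip",234,262,.1)
for n in[0]:print(bot.calibration("top")["R"].T@-bot.calibration("top")["t"])
E
```

```text
bed [0.6057 0.1921]
bed [ 0.6029 -0.217 ]
bed [ 0.4575 -0.2138]
bed [0.4609 0.1917]
screw [ 0.5069 -0.1705]
tailL [ 0.5259 -0.1844]
tailR [ 0.4842 -0.1822]
rail upper [0.5365 0.1527]
rail up end [ 0.5359 -0.0463]
rail low end [ 0.4811 -0.0466]
rail low [0.4816 0.1511]
stop [0.5102 0.1512]
column [0.5765 0.0819]
bezel c [0.5093 0.0831]
needle c [0.5116 0.0835]
zero [0.5367 0.0613]
lug [0.5366 0.1156]
lug [0.4823 0.0477]
needle tip [0.4725 0.0826]
[0.27143523 0.0212006  1.54628008]
```

```bash
cat > to.py <<'E'
import sys
from h import *
# rel x y z yaw(deg): shift in move units
def rel(x,y,z,yaw):
    s=bot.read_state();r,p,w=s["orientation"];P=s["tool_pos"]
    c,n=np.cos(w),np.sin(w);d=np.array([x,y,z])-P
    t=((w-np.radians(yaw)+np.pi)%(2*np.pi)-np.pi)
    print("t",round(s["time"],2),"P",P.round(4),"yaw",np.degrees(w).round(1),"F",s["ft_force"].round(2),"j1,j7",s["joints"][[0,6]].round(2),"g",round(s["grip_width"],3))
    print("units",np.round([(c*d[0]+n*d[1])/.05,(n*d[0]-c*d[1])/.05,-d[2]/.05,np.degrees(t)/6],3))
rel(*map(float,sys.argv[1:]))
E
python3 -m pendant '[[-0.7,0.6,0,0.6],[-1.5,1.3,0,1.3],[-2.3,2.0,0,2.1],[-3.2,2.8,0,2.9],[-4.1,3.6,0,3.7],[-5,4.4,0,4.5],[-5.6,5,0,5.2],[-6,5.4,0,5.5]]' 0 20; python3 to.py .507 -.215 .15 0
```

```text
time: 1.1
tool_pos: [0.3803, 0.1826, 0.2377]
orientation: [3.142, 0.0, 0.566]
ft_force: [0.8, 0.2, -0.1]
grip_width: 0.176
t 1.1 P [0.3803 0.1826 0.2377] yaw 32.4 F [ 0.81  0.2  -0.09] j1,j7 [-0.84  0.03] g 0.176
units [-2.126  8.07   1.754  5.406]
```

```bash
python3 -m pendant '[[-0.2,0.8,0,0.5],[-0.5,1.8,0,1.2],[-0.8,2.9,0,2],[-1.1,4.1,0,2.8],[-1.4,5.3,0,3.6],[-1.7,6.5,0.3,4.4],[-2.0,7.5,0.9,5.1],[-2.13,8.07,1.6,5.4]]' 0; python3 to.py .507 -.215 .028 0
```

```text
time: 2.1
tool_pos: [0.5084, -0.2156, 0.157]
orientation: [3.14, -0.001, 0.0]
ft_force: [1.2, 0.9, 0.8]
grip_width: 0.002
t 2.1 P [ 0.5084 -0.2156  0.157 ] yaw 0.0 F [1.2  0.92 0.76] j1,j7 [-0.15  0.63] g 0.002
units [-0.027 -0.013  2.58   0.003]
```

```bash
python3 -m pendant '[[0,0,0.7,0],[0,0,1.5,0],[0,0,2.1,0],[0,0,2.45,0],[0,0,2.56,0],[0,0,2.56,0]]' 0; python3 -m pendant '[[0,-0.15,0,0],[0,-0.3,0,0],[0,-0.4,0,0],[0,-0.5,0,0],[0,-0.6,0,0],[0,-0.7,0,0],[0,-0.8,0,0],[0,-0.8,0,0]]' 0;python3 to.py .507 -.068 .028 0; python3 - <<'E'
from h import *
a=bot.get_image("top");cv2.imwrite("pics/t1.png",cv2.resize(a[210:320,215:415,::-1],None,fx=4,fy=4,interpolation=2))
E
```

```text
time: 2.85
tool_pos: [0.5083, -0.2125, 0.0302]
orientation: [3.141, -0.001, 0.004]
ft_force: [1.1, -0.0, 0.6]
grip_width: 0.004
time: 3.85
tool_pos: [0.5083, -0.1725, 0.03]
orientation: [3.141, -0.001, 0.004]
ft_force: [1.0, -3.7, 1.7]
grip_width: 0.004
t 3.85 P [ 0.5083 -0.1725  0.03  ] yaw 0.3 F [ 1.03 -3.74  1.71] j1,j7 [-0.13  0.7 ] g 0.004
units [-0.016 -2.089  0.04   0.043]
```

View pics/t1.png

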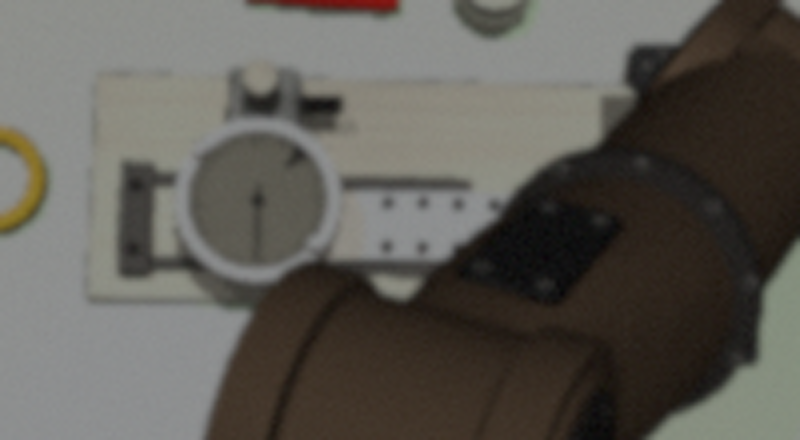

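The top view shows the arm pushing the bar: the first holes moved from 320 to 312 px (about 21 mm), consistent with the tool's travel, at 3.7 N. I'll keep pushing, then creep.

```bash
python3 -m pendant '[[0,-0.1,0,0],[0,-0.2,0,0],[0,-0.3,0,0],[0,-0.4,0,0],[0,-0.5,0,0],[0,-0.6,0,0],[0,-0.7,0,0],[0,-0.8,0,0]]' 0; python3 -m pendant '[[0,-0.1,0,0],[0,-0.2,0,0],[0,-0.3,0,0],[0,-0.4,0,0],[0,-0.5,0,0],[0,-0.6,0,0],[0,-0.7,0,0],[0,-0.8,0,0]]' 0;  python3 to.py .507 -.068 .028 0
```

```text
time: 4.9
tool_pos: [0.5078, -0.1328, 0.0299]
orientation: [3.141, -0.001, 0.004]
ft_force: [0.2, -6.1, 3.8]
grip_width: 0.005
time: 5.9
tool_pos: [0.5081, -0.0935, 0.0299]
orientation: [3.14, -0.002, 0.003]
ft_force: [3.1, -7.4, 1.5]
grip_width: 0.009
t 5.9 P [ 0.5081 -0.0935  0.0299] yaw 0.2 F [ 3.13 -7.4   1.51] j1,j7 [-0.29  0.57] g 0.009
units [-0.021 -0.511  0.039  0.03 ]
```

```bash
python3 -m pendant '[[0,-0.05,0,0],[0,-0.1,0,0],[0,-0.15,0,0],[0,-0.2,0,0],[0,-0.25,0,0],[0,-0.3,0,0]]' 0; python3 -m pendant '[[0,-0.02,0,0],[0,-0.04,0,0],[0,-0.06,0,0],[0,-0.08,0,0]]' 0
```

```text
time: 6.65
tool_pos: [0.5084, -0.0786, 0.03]
orientation: [3.14, -0.002, 0.003]
ft_force: [3.2, -8.0, 0.1]
grip_width: 0.007
time: 7.15
tool_pos: [0.5085, -0.0746, 0.03]
orientation: [3.14, -0.002, 0.003]
ft_force: [4.2, -7.3, 0.3]
grip_width: 0.004
```

```bash
for i in 1 ; do python3 -m pendant '[[0,-0.02,0,0],[0,-0.04,0,0],[0,-0.06,0,0]]' 0; done; python3 - <<'E'
from h import *
a=bot.get_image("side");cv2.imwrite("pics/s2.png",cv2.resize(a[205:315,270:380,::-1],None,fx=5,fy=5,interpolation=2))
E
```

```text
time: 7.52
tool_pos: [0.5086, -0.0717, 0.03]
orientation: [3.14, -0.003, 0.003]
ft_force: [4.9, -8.1, -0.5]
grip_width: 0.004
```

View pics/s2.png

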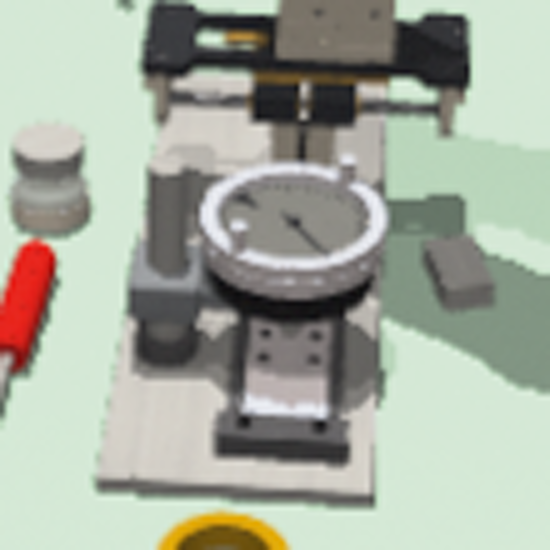

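The side view shows the bevel (245–330, 400) almost at the stop, with the needle swung to lower right (325,250). The zero mark is at (240,198) and the lugs at (240,230) and (345,165). I'll creep until the force rises.

```bash
python3 -m pendant '[[0,-0.01,0,0],[0,-0.02,0,0],[0,-0.03,0,0]]' 0;python3 -m pendant '[[0,-0.01,0,0],[0,-0.02,0,0],[0,-0.02,0,0]]' 0
```

```text
time: 7.95
tool_pos: [0.5086, -0.0702, 0.03]
orientation: [3.14, -0.003, 0.003]
ft_force: [4.0, -7.8, -1.2]
grip_width: 0.002
time: 8.32
tool_pos: [0.5086, -0.0691, 0.03]
orientation: [3.14, -0.003, 0.003]
ft_force: [5.3, -7.3, -1.0]
grip_width: 0.008
```

```bash
python3 -m pendant '[[0,-0.01,0,0],[0,-0.02,0,0],[0,-0.02,0,0]]' 0
```

```text
time: 8.7
tool_pos: [0.5087, -0.0681, 0.03]
orientation: [3.14, -0.003, 0.003]
ft_force: [4.2, -6.9, -0.9]
grip_width: 0.007
```

```bash
python3 -m pendant '[[0,-0.01,0,0],[0,-0.02,0,0],[0,-0.02,0,0]]' 0
```

```text
time: 9.07
tool_pos: [0.5087, -0.0673, 0.03]
orientation: [3.139, -0.003, 0.003]
ft_force: [3.4, -8.4, 0.2]
grip_width: 0.007
```

```bash
python3 -m pendant '[[0,-0.01,0,0],[0,-0.02,0,0],[0,-0.02,0,0]]' 0
```

```text
time: 9.45
tool_pos: [0.5086, -0.0673, 0.03]
orientation: [3.138, -0.003, 0.002]
ft_force: [4.2, -10.6, -1.6]
grip_width: 0.003
```

```bash
python3 -m pendant '[[0,-0.01,0,0],[0,-0.02,0,0],[0,-0.02,0,0]]' 0
```

```text
time: 9.82
tool_pos: [0.5087, -0.0672, 0.03]
orientation: [3.137, -0.003, 0.002]
ft_force: [5.1, -14.3, -1.6]
grip_width: 0.001
```

The tool has stopped at y=-0.0673 while the force climbs to 14 N, so the bar is home (predicted -0.0675). Next: back off, rise, move aside and look.

```bash
python3 -m pendant '[[0,0.15,0,0],[0,0.5,0,0],[0,0.8,-0.6,0],[0,0.9,-1.6,0],[0,0.9,-2.7,0],[0,0.9,-3.6,0],[0,0.9,-4.2,0],[0,0.9,-4.2,0]]' 0; python3 -m pendant '[[0,0.6,0,0],[0,1.5,0,0],[0,2.4,0,0],[0,3,0,0],[0,3.1,0,0]]' 27; python3 - <<'E'
from h import *
for n,(x,y) in(("top",(215,210)),("side",(270,205))):
    a=bot.get_image(n);cv2.imwrite(f"pics/{n}3.png",a[:,:,::-1])
a=cv2.imread("pics/top3.png")[235:290,235:330];b=cv2.imread("pics/side3.png")[225:300,295:365]
o=np.zeros((600,800,3),'uint8')
a=cv2.resize(a,None,fx=6,fy=6,interpolation=2);a=np.clip(a*1.5,0,255).astype('uint8');b=cv2.resize(b,None,fx=3.5,fy=3.5,interpolation=2)
o[:a.shape[0],:a.shape[1]]=a;o[332:332+b.shape[0],:b.shape[1]]=b;cv2.imwrite("pics/c3.png",o)
E
```

```text
time: 10.82
tool_pos: [0.5083, -0.1094, 0.2416]
orientation: [-3.141, -0.003, 0.005]
ft_force: [-0.1, 0.9, -0.7]
grip_width: 0.004
time: 11.45
tool_pos: [0.5066, -0.2662, 0.2384]
orientation: [3.142, 0.002, 0.001]
ft_force: [-0.4, 1.2, 0.5]
grip_width: 0.292
```

View pics/c3.png

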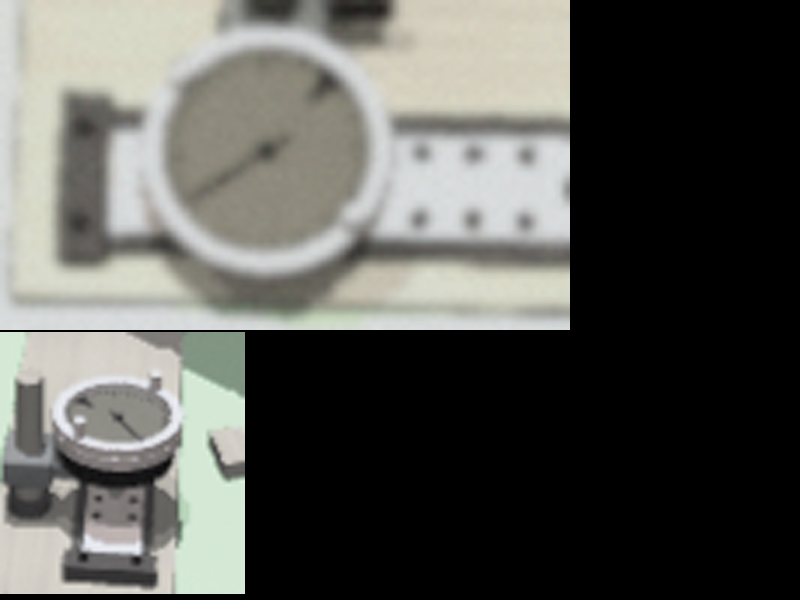

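The bar is flush with the stop. The needle runs (267,150)→(190,200), the zero wedge is around (325,78), and the lugs are near (175,85) and (350,218). Now I'll compute angles.

```bash
cat > ang.py <<'E'
from h import *
O=np.array([.509,.0825])
def cw(n,uv,z):
    d=ray(n,uv,z)[:2]-O;return round(float(np.degrees(np.arctan2(d[1],-d[0]))%360),1),round(float(np.hypot(*d))*1000,1),(d+O).round(4)
E
python3 - <<'E'
from ang import *
T=lambda x,y:(235+(x+.5)/6-.5,235+(y+.5)/6-.5)
S=lambda x,y:(295+(x+.5)/3.5-.5,225+(y-332+.5)/3.5-.5)
for l,q,z in(("needle",(190,200),.1),("centre",(267,150),.1),("zero",(325,80),.1),("lugA",(175,85),.121),("lugB",(350,218),.121),("bezel c",(267,151),.107)):print(l,cw("top",T(*q),z))
for l,q,z in(("needle",(142,440),.1),("centre",(118,417),.1),("zero",(83,401),.1),("lugA",(80,420),.121),("lugB",(155,375),.121)):print(l,cw("side",S(*q),z))
E
python3 to.py .538 .116 .22 -131
```

```text
needle (58.7, 36.0, array([0.4903, 0.1133]))
centre (156.1, 1.9, array([0.5108, 0.0833]))
zero (215.5, 37.3, array([0.5394, 0.0609]))
lugA (122.8, 43.5, array([0.5326, 0.119 ]))
lugB (310.3, 43.3, array([0.481 , 0.0495]))
bezel c (114.9, 0.5, array([0.5092, 0.083 ]))
needle (54.2, 32.3, array([0.4901, 0.1087]))
centre (263.3, 2.8, array([0.5093, 0.0797]))
zero (218.4, 36.2, array([0.5374, 0.06  ]))
lugA (129.3, 44.0, array([0.5369, 0.1165]))
lugB (309.7, 41.7, array([0.4824, 0.0504]))
t 11.55 P [ 0.5074 -0.2639  0.2386] yaw 0.2 F [-1.04  0.87  0.15] j1,j7 [-0.14  0.7 ] g 0.296
units [ 0.636 -7.596  0.372 21.865]
```

```bash
python3 -m pendant '[[0.05,-0.5,0,1.5],[0.1,-1.3,0,3],[0.2,-2.3,0,4.6],[0.3,-3.4,0,6.2],[0.4,-4.5,0,7.8],[0.5,-5.5,0,9.4],[0.55,-6.4,0,11],[0.6,-7,0,12.5]]' 27; python3 to.py .536 .117 .17 -128
```

```text
time: 12.55
tool_pos: [0.5355, 0.0907, 0.2389]
orientation: [3.14, 0.002, -1.305]
ft_force: [0.1, -1.0, -1.3]
grip_width: 0.295
t 12.55 P [0.5355 0.0907 0.2389] yaw -74.8 F [ 0.07 -1.01 -1.3 ] j1,j7 [-1.02 -1.09] g 0.295
units [-0.504 -0.148  1.378  8.873]
```

```bash
python3 -m pendant '[[-0.1,0,0.2,1.5],[-0.2,-0.1,0.4,3],[-0.3,-0.1,0.7,4.6],[-0.4,-0.15,1,6.2],[-0.5,-0.15,1.3,7.8],[-0.5,-0.15,1.38,8.87],[-0.5,-0.15,1.38,8.87]]' 27; python3 to.py .536 .117 .124 -128;python3 - <<'E'
from h import *
a=bot.get_image("top");b=bot.get_image("side")
a=a[215:300,230:330,::-1];b=b[205:305,280:380,::-1]
a=np.clip(a.astype(int)*3//2,0,255).astype('uint8')
o=np.zeros((500,800,3),'uint8')
a=cv2.resize(a,(400,340),interpolation=2);b=cv2.resize(b,(400,400),interpolation=2);o[:340,:400]=a;o[:400,400:]=b
cv2.imwrite("pics/c4.png",o)
E
```

```text
time: 13.42
tool_pos: [0.5362, 0.1137, 0.1697]
orientation: [3.14, -0.001, -2.231]
ft_force: [-0.0, -1.2, 0.1]
grip_width: 0.295
t 13.43 P [0.5362 0.1137 0.1697] yaw -127.8 F [-0.03 -1.23  0.07] j1,j7 [-1.09 -1.79] g 0.295
units [-0.049  0.042  0.914  0.03 ]
```

View pics/c4.png

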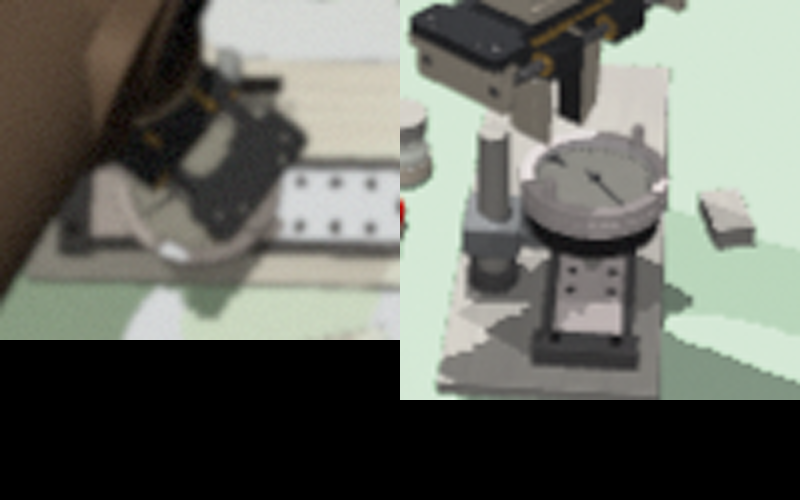

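The view shows the open jaws above and around lug A, clear of the column, with the lug hidden between the fingers from the side. I'll descend and close lightly.

```bash
python3 -m pendant '[[-0.05,0.04,0.2,0],[-0.05,0.04,0.4,0],[-0.05,0.04,0.6,0],[-0.05,0.04,0.75,0],[-0.05,0.04,0.88,0],[-0.05,0.04,0.9,0]]' 27; python3 to.py .536 .117 .124 -128
```

```text
time: 14.28
tool_pos: [0.5371, 0.1155, 0.1253]
orientation: [3.141, -0.0, -2.234]
ft_force: [0.1, -0.5, 0.2]
grip_width: 0.295
t 14.28 P [0.5371 0.1155 0.1253] yaw -128.0 F [ 0.08 -0.45  0.25] j1,j7 [-1.05 -1.75] g 0.295
units [-0.01   0.037  0.026  0.005]
```

```bash
python3 -m pendant '[[0,0.03,0,0],[0,0.03,0,0],[0,0.03,0,0],[0,0.03,0,0],[0,0.03,0,0],[0,0.03,0,0]]' 0 12; python3 to.py .536 .117 .124 -128
```

```text
time: 15.02
tool_pos: [0.5371, 0.1178, 0.1261]
orientation: [-3.141, 0.002, -2.232]
ft_force: [3.9, 2.9, -2.3]
grip_width: 0.088
t 15.03 P [0.5371 0.1178 0.1261] yaw -127.9 F [ 3.86  2.91 -2.31] j1,j7 [-1.06 -1.75] g 0.088
units [0.027 0.007 0.041 0.018]
```

The lug is gripped (about 8 mm opening). I'll turn the bezel counterclockwise in 6° rows around the axis, 44 mm along tool +x.

```bash
python3 -m pendant '[[0.005,0.092,0,-1],[0.019,0.183,0,-2],[0.043,0.272,0,-3],[0.076,0.358,0,-4],[0.118,0.44,0,-5],[0.168,0.517,0,-6],[0.226,0.589,0,-7],[0.291,0.654,0,-8]]' 0 12; python3 to.py .509 .0825 .124 -80
```

```text
time: 16.02
tool_pos: [0.5018, 0.1266, 0.1261]
orientation: [-3.14, 0.002, -1.391]
ft_force: [1.0, 4.8, -0.9]
grip_width: 0.087
t 16.02 P [0.5018 0.1266 0.1261] yaw -79.7 F [ 1.04  4.81 -0.92] j1,j7 [-1.03 -1.12] g 0.087
units [0.895 0.016 0.041 0.052]
```

```bash
python3 -m pendant '[[0.005,0.092,0,-1],[0.019,0.183,0,-2],[0.043,0.272,0,-3],[0.076,0.358,0,-4],[0.118,0.44,0,-5],[0.168,0.517,0,-6],[0.226,0.589,0,-7],[0.291,0.654,0,-8]]' 0 12; python3 to.py .509 .0825 .124 -32
```

```text
time: 17.02
tool_pos: [0.4718, 0.1057, 0.126]
orientation: [-3.141, -0.0, -0.554]
ft_force: [0.9, 2.1, -1.2]
grip_width: 0.083
t 17.02 P [0.4718 0.1057 0.126 ] yaw -31.7 F [ 0.87  2.08 -1.23] j1,j7 [-0.9  -0.45] g 0.083
units [0.877 0.003 0.039 0.045]
```

```bash
python3 -m pendant '[[0.005,0.092,0,-1],[0.019,0.183,0,-2],[0.043,0.272,0,-3],[0.076,0.358,0,-4],[0.118,0.44,0,-5],[0.168,0.517,0,-6],[0.226,0.589,0,-7],[0.291,0.654,0,-8]]' 0 12; python3 to.py .509 .0825 .124 16; python3 - <<'E'
from h import *
a=bot.get_image("top");b=bot.get_image("side")
a=a[230:300,230:330,::-1];b=b[215:285,290:370,::-1]
a=np.clip(a.astype(int)*3//2,0,255).astype('uint8')
o=np.zeros((500,800,3),'uint8')
a=cv2.resize(a,(400,280),interpolation=2);b=cv2.resize(b,(400,350),interpolation=2);o[:280,:400]=a;o[:350,400:]=b
cv2.imwrite("pics/c5.png",o)
E
```

```text
time: 18.02
tool_pos: [0.4678, 0.0702, 0.1261]
orientation: [-3.141, -0.002, 0.284]
ft_force: [4.2, 3.7, -5.5]
grip_width: 0.085
t 18.02 P [0.4678 0.0702 0.1261] yaw 16.3 F [ 4.2   3.67 -5.46] j1,j7 [-0.68  0.3 ] g 0.085
units [ 0.86  -0.006  0.041  0.043]
```

View pics/c5.png

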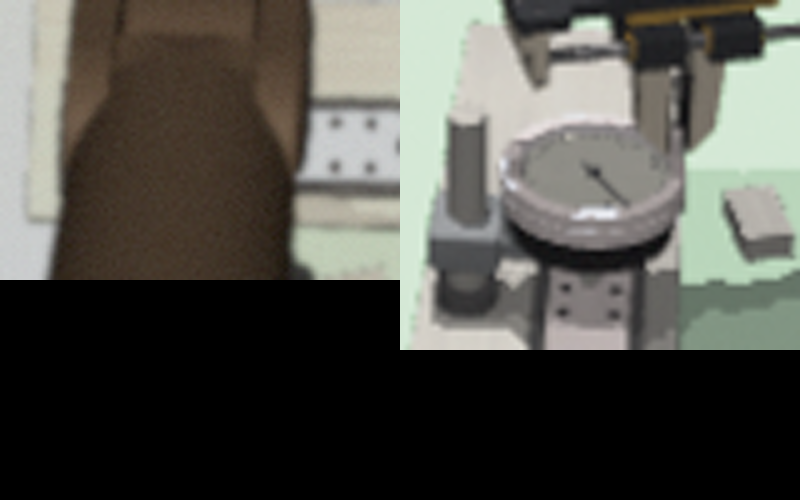

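The side view shows the needle at lower right (625,205) and the fingers holding lug A at the far right. From the tool pose the zero mark should be near 73° and the needle is near 56.5°, so about 16.5° more; then release, rise and look.

```bash
python3 -m pendant '[[0.005,0.092,0,-1],[0.019,0.183,0,-2],[0.036,0.25,0,-2.75],[0.036,0.25,0,-2.75],[0.036,0.25,0,-2.75]]' 0 12; python3 to.py .509 .0825 .124 32.5; python3 -m pendant '[[0,0,0,0],[0,0,0,0],[0,0,0,0],[0,0,-0.4,0],[0,0,-1,0],[0,0,-1.8,0],[0,0,-2.5,0]]' 27; python3 -m pendant '[[-0.3,0.6,0,0],[-0.6,1.5,0,0],[-0.9,2.5,0,0],[-1.2,3.5,0,0],[-1.5,4.5,0,0],[-1.5,5.5,0,0],[-1.5,6,0,0],[-1.5,6,0,0]]' 27; python3 - <<'E'
from h import *
for n in("top","side"):cv2.imwrite(f"pics/{n}6.png",bot.get_image(n)[:,:,::-1])
a=cv2.imread("pics/top6.png")[235:290,235:330];b=cv2.imread("pics/side6.png")[225:300,295:365]
o=np.zeros((600,800,3),'uint8')
a=cv2.resize(a,None,fx=6,fy=6,interpolation=2);a=np.clip(a*1.5,0,255).astype('uint8');b=cv2.resize(b,None,fx=3.5,fy=3.5,interpolation=2)
o[:a.shape[0],:a.shape[1]]=a;o[332:332+b.shape[0],:b.shape[1]]=b;cv2.imwrite("pics/c6.png",o)
E
```

```text
time: 18.75
tool_pos: [0.4733, 0.0588, 0.1261]
orientation: [3.141, -0.003, 0.566]
ft_force: [4.9, 3.8, -5.3]
grip_width: 0.089
t 18.75 P [0.4733 0.0588 0.1261] yaw 32.5 F [ 4.92  3.78 -5.26] j1,j7 [-0.59  0.57] g 0.089
units [ 0.858 -0.017  0.042 -0.008]
time: 19.62
tool_pos: [0.4717, 0.0579, 0.252]
orientation: [3.142, 0.0, 0.567]
ft_force: [-0.4, 0.2, -0.2]
grip_width: 0.294
time: 20.62
tool_pos: [0.5699, -0.2373, 0.2502]
orientation: [3.141, 0.001, 0.565]
ft_force: [-0.3, 0.3, 0.3]
grip_width: 0.291
```

View pics/c6.png

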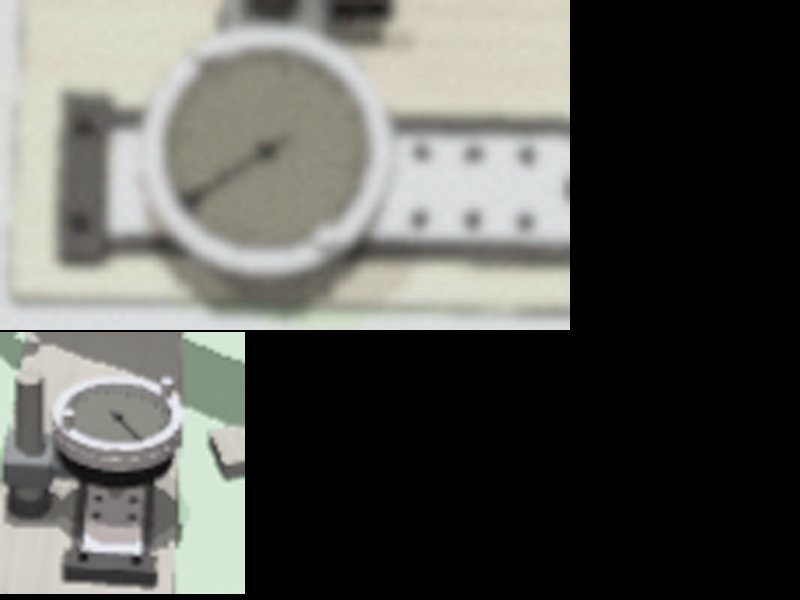

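The wedge now sits on the needle tip (≈(188,200)). I'll check the residual angle numerically, comparing with the pre-turn picture for the needle alone.

```bash
python3 - <<'E'
from ang import *
A,B=[cv2.cvtColor(cv2.imread(f"pics/top{k}.png"),6).astype('float32') for k in(3,6)]
O=np.array([.5106,.0830])
def prof(I,r,z=.1):
    th=np.radians(np.arange(20,100,1.));v=[]
    for t in th:v.append([O[0]-r*np.cos(t),O[1]+r*np.sin(t),z])
    p=np.array([proj("top",x) for x in v],'float32').reshape(-1,1,2)
    return cv2.remap(I,p[...,0],p[...,1],cv2.INTER_CUBIC).ravel()
def cen(I,r):
    d=np.median(prof(I,r))-prof(I,r);k=d.argmax();s=slice(max(k-12,0),k+13);w=np.clip(d[s]-.3*d[k],0,None);return round(float((w*np.arange(20,100)[s]).sum()/w.sum()),1),round(float(d[k]),1)
for r in(.018,.022,.026,.030,.033,.036):print(r,"before",cen(A,r),"after",cen(B,r))
D=A-B;y0,y1,x0,x1=255,280,255,285;d=np.clip(D[y0:y1,x0:x1]-12,0,None);ys,xs=np.mgrid[y0:y1,x0:x1]
print("wedge diff centroid",(xs*d).sum()/d.sum(),(ys*d).sum()/d.sum(),d.sum())
s=bot.read_state();print(s["time"],s["ft_force"].round(1))
q=ray("top",((xs*d).sum()/d.sum(),(ys*d).sum()/d.sum()),.1)[:2]-O;print(np.degrees(np.arctan2(q[1],-q[0])),np.hypot(*q))
E
```

```text
0.018 before (57.0, 19.4) after (57.6, 19.2)
0.022 before (56.4, 24.0) after (56.8, 23.5)
0.026 before (56.9, 17.4) after (56.1, 19.4)
0.03 before (57.2, 19.0) after (56.5, 26.6)
0.033 before (56.5, 15.5) after (56.3, 35.3)
0.036 before (56.7, 9.2) after (56.2, 38.8)
wedge diff centroid 266.20588235294116 268.1372549019608 102.0
20.725 [-0.1 -0.1  0. ]
55.53477473383731 0.03682968096780063
```

The needle is at 56.8° and the wedge at 55.5–56.2°. That is about 1° off (0.6–0.8 mm, tolerance 3.6 mm). The bar is still against the stop and the arm is clear, so I'm handing in.

```bash
python3 -c "
from workcell import bot
print(bot.close_job())"
```

```text
the job is handed in; nothing more can be done
None
```

I pushed the bar home with the closed fingers on its tail, creeping the last few millimetres. The tool then stopped advancing at y = -67.3 mm and the pushing force rose to about 14 N, well under the 45 N limit. I then gripped the upper-left lug lightly (12 N), turned the bezel about 160° counterclockwise away from the column, let go and drew back.

- **Zero mark:** the last pictures put the needle at about 56.8° and the mark at about 55.5–56.2°. That is roughly 0.8 mm at most against the 3.6 mm allowed.
- **Bar:** it looked flush with the stop in the last pictures, and the predicted home position of the tool (-67.5 mm) agreed with where it stopped.
- **Robot:** it was clear of everything with force readings near zero, and the job was handed in at about 20.7 s.
- **Not measured:** I did not re-measure the bystanders at the end, but nothing was planned near them and no unexpected forces showed up. The hand-in gives no verdict.
- **Disagreement:** early lug and needle readings from the two cameras differed by 4–7°. The final check used the top view only.

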